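Wedge the rocking marking-out table steady

ROBOT

A 6-joint arm with a two-finger parallel gripper is mounted at the origin on a cart in front of the work surface, level with it; the furniture and walls round the work are solid. World frame = base frame: x ahead of the robot, y to its left, z up, the work surface at z = 0. Lengths are in m, angles in rad, forces in N, time in s.
With the tool pointing down it reaches from about 0.325 to 0.875 m from the base axis. Payload 4.4 kg.
Tool frame: the origin (TCP) lies at the very end of the fingers, on their centre line; the grasp point (between the pads) lies 19 mm behind it (grasp_offset is the distance from the TCP to the grasp point, in m); z points along the fingers, y is the direction in which the jaws open and shut (so a half turn about z gives the same grasp; the last joint's range is limited). The gripper opens to 85 mm and grips with 20 to 120 N. Pads are 22 mm wide; open, the fingers measure 114 mm over their backs; the gripper's body (76 mm by 85 mm) begins 54 mm behind the grasp point. The pads swing forward as they close: fully open they stand 13 mm farther back than shut.
Start: joints at [1.143, 0.207, 1.542, -0, 1.393, -0.15], TCP at [0.158, 0.553, 0.231] pointing down, gripper open.
Joint ranges: [-2.73, 2.73], [-0.86, 2.22], [0.23, 2.46], [-1.11, 4.25], [0.08, 2.63], [-2.82, 2.82]. Speed limits (rad/s): [2.79, 2.79, 3.14, 3.14, 3.14, 3.14].

INTERFACE

Orientations are given as a unit quaternion [x, y, z, w].
In Python, from station import sense, camera, calibration, job_done, spot_in, landmark_of, grasp_offset gives the robot as it stands.
- The arm moves only by the shell command python3 -m inch 'ROWS'. ROWS is JSON, a list of rows, each an object of numbers: "tx", "ty", "tz": the shift along the tool's x, y, z in m; "yaw": the turn about the tool's z in rad; "gripper": the gripper command: -1 is fully open, 1 is shut, values between are in proportion. In form: [{"tx": .., "ty": .., "tz": .., "yaw": .., "gripper": ..}, ...]. A call has 1 to 8 rows; each row shifts and turns the commanded pose from where the row before left it, along the tool's axes as they then stand; what a row does not reach is not made up. A row lasts 1/8 s, in which the tool goes at most 62.5 mm and 10.7 degrees, less where a joint would pass 70% of its speed; a pose out of reach is approached as far as the arm can. A call with a gripper value outside its range is refused whole. The fingers move at their own pace and stop on an object; the grip force is fixed at half the most. Time passes only in rows, so rows that do not move let the fingers close. It gives the time, the measured TCP pose, the force and the opening at its end, in the units of the state.
- sense(): the state, without advancing time (a new reading comes with each control period).
- camera(name): name is "side" or "top"; returns the picture (400x640x3 uint8, blue, green, red); there is no depth.
- calibration(name): a dict with "intrinsics" (3x3 intrinsics, pixels), "R" (3x3) and "t" (3): a world point X has camera coordinates R X + t. Camera axes: x right, y down, z forward; pixel columns grow to the right and rows downward; lengths in m; the calibration is good to about 2 mm. A picture is of the moment at which its call begins. calibration takes no time and is no camera call.
- job_done(): hands the job in, once; it reports no verdict.
Trained networks look in the newest picture that a camera, given by its name, has taken for a name from the list of things; names that differ only in an ending like _2 or _b are one class to them, and where a whole thing is asked for, a point or a joint stands for the part that bears it (a point fixed in the world has none). Each returns a list of dicts, best first, with "confidence" (0 to 1); they miss things now and then, are a little off and sometimes report something else, mostly with a low value. They report only what shows in the picture. A call takes as long as a camera call.
- spot_in(camera, query): "extent" ([left, top, right, bottom] in pixels, round what is visible of it).
- landmark_of(camera, query): "position" ([column, row] in pixels: a listed point, or the origin of a listed thing).
The state is a dict: "clock": time; "joint_pos": joint angles; "joint_vel": joint speeds; "joint_torque": joint torques, N m; "eef_pos": TCP position; "ee_rot": TCP orientation; "contact_force": force on the tool from outside, world axes, zero at the start; "wrist_torque": the same for the moment, N m; "gripper_width": finger opening in m.
Only numpy, scipy, OpenCV 4.12 (cv2) and the standard library are available. Lean on these libraries where they do the work, as an engineer would, in place of code of your own. Each camera call takes 0.05 s, during which the arm holds its last target. There are 200 camera calls.

TASK

The small marking-out table rocks because its front right screw foot does not reach the bench. First press down with the fingertips on the round steel land above that foot to feel the table rock, then push the steel wedge along the bench, thin end first, squarely under that foot until it takes up the gap, without shoving the table along. Finish while still pressing that same land down with about 10 N, the table now standing level and no longer rocking on the wedge; lift or grasp nothing and leave the casting on the table and the other things alone.

Things in the scene. Friction and masses are not known exactly. Their poses are not given: they have to be found in the camera images.
- table: cast-iron marking-out table, about 2.5 kg, loose on the bench; plate 150 x 120 mm (x by y), its underside 20 mm and its top 38 mm above the bench. Origin on the bench below its centre; z up, -x is the front (roughly towards the robot), +y its left; yaw -0.45 to 0 rad. Four round feet, 26 mm across, at x = +-58, y = +-43 mm; three, tapered to 8 mm, stand on it; the front right one is short
- short_foot (a point): point at bench level below the middle of the short foot (steel screw foot, front right), 26 mm diameter, when the table is level; axes as the table. The foot is stuck and hangs 4.5 to 7.5 mm above the bench, different each time. 3 to 8 N straight down on that land (more if the fingertips drag sideways) tip the table about its other diagonal until the foot meets the bench; let go, it falls back level
- land: round machined steel land (one of four alike, this is the one at the front right corner over the short foot), 26 mm diameter, 3 mm proud of the table top. Origin at the centre of its underside, 38 mm above the bench when level; its top is 41 mm above the bench. Fixed to the table. Press here
- wedge: loose solid steel wedge, 96 mm long (x), 40 mm wide, 0.25 kg, flat on the bench in front of the short foot. Origin at the centre of its underside, +x towards the thin end. Ramp 80 mm long, 2 mm high at the thin end (x = +48 mm), 12 mm at the heel; heel block 16 mm long (x = -48 to -32 mm), 24 mm high. Slides at 1 to 2 N, jams by friction once under the foot
- wedge_tip (a point): middle of the wedge's thin end, at bench level; axes as the wedge. At the start it lies 10 to 35 mm short of the front edge of the short foot
- wedge_heel (a point): middle of the flat upright rear face of the wedge's heel, 12 mm above the bench; the place to push, along the wedge's +x
- boss_casting: dark flanged casting, 50 mm wide and 30 mm high, standing loose on the table near the middle; must stay there. Origin at the centre of its underside
- gauge: dial gauge lying on the bench left of the work, 104 x 56 x 20 mm; bystander. Origin at the underside of the middle of its round dial
- nut: hex nut, 24 mm wide, 13 mm high, lying left of the work; bystander. Origin at the centre of its underside
- can: green oil can, 62 mm wide, 123 mm high with the spout, left of the work; bystander. Origin at the centre of its underside

How it is judged:
By the outcome, as a careful person would: the job done as asked, in the order asked, and still so for the second after the job is handed in, while the arm keeps its last pose, push and grip.
It also fails if it takes over 67 s, if anything falls off the work surface, if the arm or the gripper's body presses on something with over 40 N, if the wrist force passes 120 N, or if a joint passes its speed limit or range.

## Working session

There is one attempt and no reset: what is moved stays moved. The work goes in short steps, Python scripts to look and compute and a shell command to move; the robot and the scene stay as the last step left them, time stands still between calls to the robot, and variables do not carry over. Pictures are saved under pics/ and viewed, about 8 in all and at most 12, crops included, and the job is handed in when it is done.

```bash
mkdir -p pics; ls
cat > h.py <<'E'
import numpy as np, cv2
from station import *
from scipy.spatial.transform import Rotation as Rn
def ray(cam,px,z):
    c=calibration(cam);K=np.array(c["intrinsics"]);R=np.array(c["R"]);t=np.array(c["t"])
    d=R.T@np.linalg.inv(K)@np.array([px[0],px[1],1.]);o=-R.T@t
    return o+d*(z-o[2])/d[2]
def proj(cam,X):
    c=calibration(cam);p=np.array(c["intrinsics"])@(np.array(c["R"])@np.array(X)+np.array(c["t"]));return p[:2]/p[2]
def st():
    s=sense();print("t",round(s["clock"],2),"pos",np.round(s["eef_pos"],4),"F",np.round(s["contact_force"],2),"w",round(s["gripper_width"],4));return s
E
python3 - <<'E'
from h import *
s=st();print(s["ee_rot"],Rn.from_quat(s["ee_rot"]).as_matrix().round(3),grasp_offset)
Z=dict(table=0,short_foot=0,land=.038,wedge=0,wedge_tip=0,wedge_heel=.012,boss_casting=.038,gauge=0,nut=0,can=0)
for c in("top","side"):
    cv2.imwrite(f"pics/{c}0.png",camera(c))
    print(c,"cam at",(-np.array(calibration(c)["R"]).T@np.array(calibration(c)["t"])).round(3))
    for n,z in Z.items():
        for d in landmark_of(c,n)[:2]: print(n,np.round(d["position"],1),round(d["confidence"],2),ray(c,d["position"],z)[:2].round(4))
E
```

```text
pics
t 0.0 pos [0.1574 0.5522 0.2301] F [0.51 0.44 1.16] w 0.0856
[ 1.38458976e-01  9.90367483e-01 -1.11744417e-03 -3.33923219e-04] [[-0.962  0.274 -0.001]
 [ 0.274  0.962 -0.002]
 [ 0.    -0.002 -1.   ]] 0.0187
top cam at [ 0.375 -0.1    0.922]
table [403.4 187.6] 0.86 [ 0.6071 -0.2904]
short_foot [410.  220.2] 0.84 [ 0.5342 -0.3037]
short_foot [402.7 185. ] 0.65 [ 0.613  -0.2889]
land [410.5 217.3] 0.67 [ 0.5339 -0.2964]
wedge [393.  255.3] 0.6 [ 0.4568 -0.2658]
wedge_tip [404.1 239.5] 0.64 [ 0.4915 -0.2902]
wedge_heel [394.5 257.5] 0.59 [ 0.4512 -0.2668]
boss_casting [402.2 174.1] 0.59 [ 0.6273 -0.2804]
boss_casting [323.4 270.9] 0.29 [ 0.4176 -0.1166]
gauge [277.2 259.6] 0.88 [ 0.4405 -0.0178]
nut [325.2 272.5] 0.39 [ 0.4162 -0.1213]
nut [411.3 216.4] 0.19 [ 0.5427 -0.3067]
side cam at [ 0.579 -0.696  0.677]
table [340.7 306.4] 0.61 [ 0.6051 -0.2908]
short_foot [298.5 312.2] 0.91 [ 0.5369 -0.3039]
land [298.3 298.4] 0.63 [ 0.5376 -0.3017]
wedge [246.7 293.9] 0.93 [ 0.4484 -0.2727]
wedge_tip [273.2 303.2] 0.56 [ 0.4944 -0.2888]
wedge_heel [220.6 277.5] 0.9 [ 0.4024 -0.2497]
boss_casting [352.5 292.1] 0.88 [ 0.6223 -0.2872]
boss_casting [224.1 279.2] 0.71 [ 0.4155 -0.2702]
gauge [254.7 188.6] 0.62 [ 0.4315 -0.0249]
nut [241.1 228.2] 0.7 [ 0.4188 -0.1303]
nut [223.4 278.9] 0.69 [ 0.4045 -0.2443]
can [254.6 152.6] 0.79 [0.4177 0.086 ]
```

View pics/top0.png

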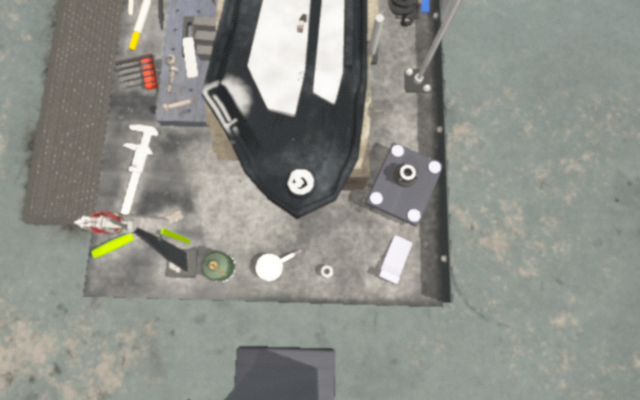

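View pics/side0.png

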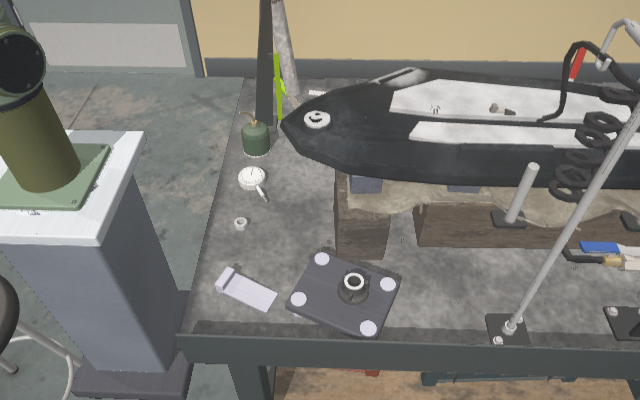

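The top view shows the four white lands at about (398,150), (434,167), (414,215) and (376,198). The front right one is (414,215) in top and (298,298) in side. The wedge runs from heel (390,277) to tip (403,240) in top, and clear bench lies in front of it. I'll fit the table and wedge precisely.

```bash
cat > fit.py <<'E'
from h import *
from scipy.optimize import least_squares
def lands(c,im,approx,r=9):
    g=im.astype(int).min(2); out=[]
    for (u,v) in approx:
        u,v=int(u),int(v);w=g[v-r:v+r+1,u-r:u+r+1]; m=(w>(w.max()+np.median(w))/2).astype(np.uint8)
        n,l,s,ct=cv2.connectedComponentsWithStats(m); k=1+np.argmax(s[1:,4]); out.append(ct[k]+[u-r,v-r])
    return np.array(out)
L=[(.058,.043),(.058,-.043),(-.058,-.043),(-.058,.043)]
def fit(c,uv,tip=False):
    def T(p,z): cs,sn=np.cos(p[2]),np.sin(p[2]);return [(p[0]+cs*a-sn*b,p[1]+sn*a+cs*b,z) for a,b in L]
    r=least_squares(lambda p:(np.array([proj(c,X) for X in T(p,.041)])-uv).ravel(),[.605,-.29,-.39])
    return r.x,np.abs(r.fun).max(),np.array(T(r.x,.041))[2]
E
python3 - <<'E'
from fit import *
t=cv2.imread("pics/top0.png");s=cv2.imread("pics/side0.png")
for c,im,a in(("top",t,[(398,150),(434,167),(414,215),(376,198)]),("side",s,[(388,284),(368,328),(298,298),(321,258)])):
    uv=lands(c,im,a);print(c,uv.round(1).tolist());r=fit(c,uv);print(r[0].round(4),r[1].round(2),r[2].round(4))
    for q in("wedge","gauge"):
        for d in spot_in(c,q)[:1]:print(q,d)
a=cv2.resize(t[130:300,360:450],None,fx=5,fy=3.5*10/7,interpolation=cv2.INTER_CUBIC)
a=cv2.resize(t[220:300,360:450],None,fx=5,fy=5,interpolation=cv2.INTER_CUBIC)
b=cv2.resize(s[255:335,205:305],None,fx=5,fy=5,interpolation=cv2.INTER_CUBIC)[:400]
cv2.imwrite("pics/crop.png",np.hstack([a,b])[:, :800])
E
```

```text
top [[397.3, 150.1], [434.2, 166.6], [413.6, 214.8], [375.9, 197.6]]
[ 0.6093 -0.2862 -0.4122] 0.11 [ 0.5389 -0.3023  0.041 ]
wedge {'extent': [376.2, 233.5, 409.3, 283.7], 'confidence': 0.72}
gauge {'extent': [256.8, 252.4, 298.5, 281.9], 'confidence': 0.58}
side [[387.4, 283.6], [367.7, 328.0], [298.1, 298.4], [321.5, 258.3]]
[ 0.6076 -0.2876 -0.4127] 0.16 [ 0.5372 -0.3037  0.041 ]
wedge {'extent': [218.3, 265.8, 279.3, 310.7], 'confidence': 0.83}
gauge {'extent': [238.7, 168.5, 268.7, 200.0], 'confidence': 0.95}
```

View pics/crop.png

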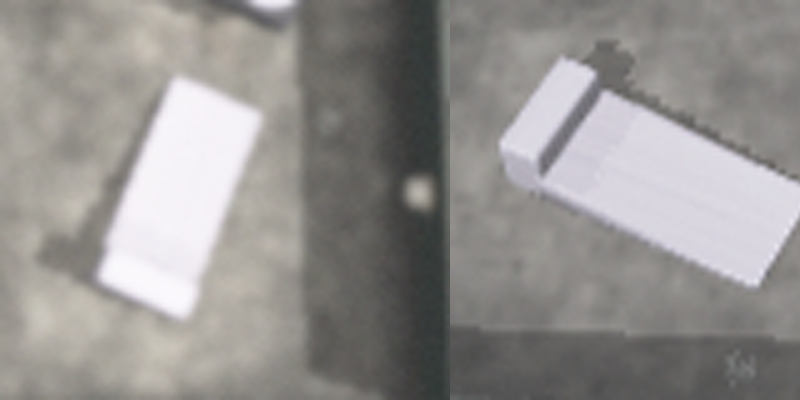

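The crop shows the wedge's tip corners at top (396,235) and (412.4,242.6), and its heel rear top corners at (379.4,275.6) and (397.6,284). In side, the tip is at (267,312.6) and the heel at (228,266.4) and (215,285).

Run:
```python
from fit import *
O={"top":[((.048,.02,.002),(396,235)),((.048,-.02,.002),(412.4,242.6)),((-.048,.02,.024),(379.4,275.6)),((-.048,-.02,.024),(397.6,284))],
"side":[((.048,-.02,.002),(267,312.6)),((-.048,.02,.024),(228,266.4)),((-.048,-.02,.024),(215,285))]}
def W(p,q):c,s=np.cos(p[2]),np.sin(p[2]);return (p[0]+c*q[0]-s*q[1],p[1]+s*q[0]+c*q[1],q[2])
for cs in(["top"],["side"],["top","side"]):
    f=lambda p:np.concatenate([proj(c,W(p,q))-np.array(u) for c in cs for q,u in O[c]])
    r=least_squares(f,[.45,-.27,-.4]);print(cs,r.x.round(4),r.fun.round(1))
    w=r.x
    print("tip",np.round(W(w,(.048,0,0)),4),"heel",np.round(W(w,(-.048,0,0)),4))
T=[.6085,-.2869,-.4125]
f=np.array(W(T,(-.058,-.043,0)));e=f-np.array(W(w,(.048,0,0)));c,s=np.cos(T[2]),np.sin(T[2])
print("foot",f.round(4),"in table axes foot-tip",c*e[0]+s*e[1],-s*e[0]+c*e[1],"wedge yaw rel",w[2]-T[2])
d=sense();print("tool R",Rn.from_quat(d["ee_rot"]).as_matrix().round(3))
```

```text
['top'] [ 0.4484 -0.2708 -0.407 ] [-0.4  0.   0.3  0.2  0.2 -0.1 -0.1 -0.2]
tip [ 0.4925 -0.2898  0.    ] heel [ 0.4044 -0.2518  0.    ]
['side'] [ 0.4504 -0.2717 -0.3908] [ 0.5  0.4 -0.3 -0.1 -0.2 -0.4]
tip [ 0.4948 -0.2899  0.    ] heel [ 0.406  -0.2534  0.    ]
['top', 'side'] [ 0.4495 -0.2712 -0.3979] [-0.5 -0.4  0.3 -0.4  0.6 -0.4  0.3 -0.7 -0.2  0.3 -0.6 -0.4 -0.7 -0.9]
tip [ 0.4937 -0.2898  0.    ] heel [ 0.4052 -0.2526  0.    ]
foot [ 0.5381 -0.303   0.    ] in table axes foot-tip 0.04596557947332715 0.005669695968094305 wedge yaw rel 0.014569190870611481
tool R [[-0.962  0.274  0.   ]
 [ 0.274  0.962  0.   ]
 [-0.     0.    -1.   ]]
```

```bash
python3 - <<'E'
from h import *
from scipy.optimize import minimize_scalar
r=minimize_scalar(lambda z:np.sum((ray("top",(297,215),z)-ray("side",(283,120),z))**2),bounds=(0,.6),method="bounded");print("bow",ray("top",(297,215),r.x),r.fun**.5)
ex=np.array([-.9161,.4009]);ey=np.array([.4009,.9161])
p=np.array([.1574,.5522])
for q in [(.36,.10),(.38,-.2),(.5381,-.303)]:
    d=np.array(q)-p;print(q,"tx",ex@d,"ty",ey@d);p=np.array(q)
E
python3 -m inch '[{"yaw":0.135,"tz":-0.03,"gripper":1},{"gripper":1},{"gripper":1}]'
```

```text
bow [ 0.50261892 -0.06613851  0.20343097] 0.0004967232527467205
(0.36, 0.1) tx -0.36688884 ty -0.33303808000000007
(0.38, -0.2) tx -0.13859200000000002 ty -0.26681200000000005
(0.5381, -0.303) tx -0.18612811 ty -0.030976009999999977$[0]: bad value
```

```bash
python3 -m inch '[{"tx":0.0,"ty":0.0,"tz":-0.03,"yaw":0.135,"gripper":1.0},{"tx":0.0,"ty":0.0,"tz":0.0,"yaw":0.0,"gripper":1.0}]'
```

```text
clock: 1.55
eef_pos: [0.1585, 0.5547, 0.2641]
ee_rot: [0.204, 0.979, 0.003, 0.001]
contact_force: [0.1, 1.1, 0.2]
gripper_width: 0.0518
```

```bash
R='x'; python3 -m inch '[{"tx":-0.042,"ty":-0.04,"tz":0.0,"yaw":0.0,"gripper":1.0},{"tx":-0.042,"ty":-0.04,"tz":0.0,"yaw":0.0,"gripper":1.0},{"tx":-0.042,"ty":-0.04,"tz":0.0,"yaw":0.0,"gripper":1.0},{"tx":-0.042,"ty":-0.04,"tz":0.0,"yaw":0.0,"gripper":1.0},{"tx":-0.042,"ty":-0.04,"tz":0.0,"yaw":0.0,"gripper":1.0},{"tx":-0.042,"ty":-0.04,"tz":0.0,"yaw":0.0,"gripper":1.0},{"tx":-0.042,"ty":-0.04,"tz":0.0,"yaw":0.0,"gripper":1.0},{"tx":-0.042,"ty":-0.04,"tz":0.0,"yaw":0.0,"gripper":1.0}]'
python3 -m inch '[{"tx":-0.025,"ty":-0.05,"tz":0.0,"yaw":0.0,"gripper":1.0},{"tx":-0.025,"ty":-0.05,"tz":0.0,"yaw":0.0,"gripper":1.0},{"tx":-0.025,"ty":-0.05,"tz":0.0,"yaw":0.0,"gripper":1.0},{"tx":-0.025,"ty":-0.05,"tz":0.0,"yaw":0.0,"gripper":1.0},{"tx":-0.025,"ty":-0.04,"tz":0.0,"yaw":0.0,"gripper":1.0},{"tx":-0.025,"ty":-0.04,"tz":0.0,"yaw":0.0,"gripper":1.0}]'
```

```text
clock: 2.55
eef_pos: [0.3372, 0.1233, 0.2607]
ee_rot: [0.204, 0.979, 0.0, 0.0]
contact_force: [1.0, 0.8, -0.1]
gripper_width: -0.0002
clock: 3.3
eef_pos: [0.3617, -0.1932, 0.2605]
ee_rot: [0.204, 0.979, 0.0, -0.0]
contact_force: [0.6, 1.0, 0.1]
gripper_width: -0.0004
```

```bash
python3 -m inch '[{"tx":-0.0514,"ty":-0.0075,"tz":0.0,"yaw":0.0,"gripper":1.0},{"tx":-0.0514,"ty":-0.0075,"tz":0.0,"yaw":0.0,"gripper":1.0},{"tx":-0.0514,"ty":-0.0075,"tz":0.0,"yaw":0.0,"gripper":1.0},{"tx":-0.0514,"ty":-0.0075,"tz":0.0,"yaw":0.0,"gripper":1.0},{"tx":0.0,"ty":0.0,"tz":0.05,"yaw":0.0,"gripper":1.0},{"tx":0.0,"ty":0.0,"tz":0.05,"yaw":0.0,"gripper":1.0},{"tx":0.0,"ty":0.0,"tz":0.05,"yaw":0.0,"gripper":1.0},{"tx":0.0,"ty":0.0,"tz":0.05,"yaw":0.0,"gripper":1.0}]'
python3 -m inch '[{"tx":0.0,"ty":0.0,"tz":0.0,"yaw":0.0,"gripper":1.0}]'
```

```text
clock: 4.3
eef_pos: [0.5378, -0.3011, 0.0587]
ee_rot: [0.204, 0.979, 0.0, -0.0]
contact_force: [0.8, 0.3, 0.6]
gripper_width: 0.0003
clock: 4.42
eef_pos: [0.534, -0.2982, 0.0551]
ee_rot: [0.204, 0.979, 0.003, -0.006]
contact_force: [0.7, 0.6, 0.1]
gripper_width: 0.0
```

Run:
```python
from h import *
a=camera("top");b=camera("side");st()
cv2.imwrite("pics/pre.png",np.hstack([cv2.resize(x,None,fx=4,fy=4,interpolation=cv2.INTER_CUBIC) for x in(a[170:290,350:450],b[220:340,200:300])]))
```

```text
t 4.53 pos [ 0.5386 -0.3017  0.0616] F [0.08 0.25 0.56] w -0.0002
```

View pics/pre.png

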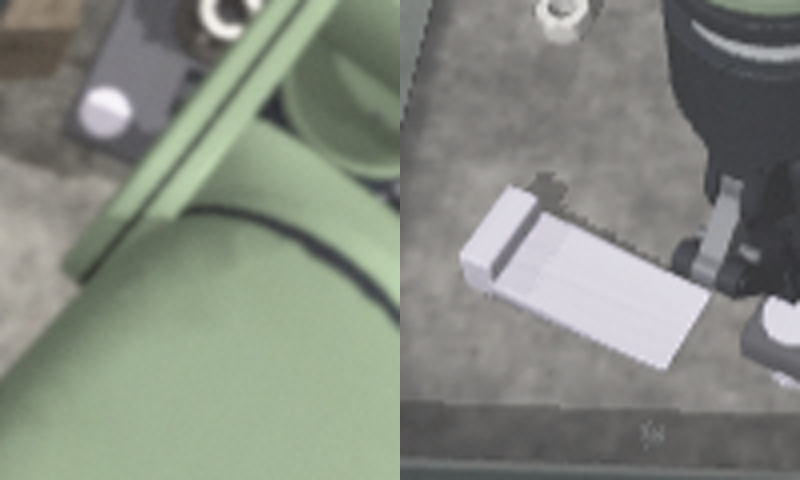

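The crop is too tight to judge: the wedge tip is at (267,312), but the fingers run out of frame at column 300. I'll take one wider look.

Run:
```python
from h import *
b=camera("side");s=st();p=proj("side",s["eef_pos"]);print("tip px",p,"land",proj("side",(.538,-.303,.041)))
c=cv2.resize(b[220:340,240:400],None,fx=5,fy=5,interpolation=cv2.INTER_CUBIC)
cv2.drawMarker(c,(int((p[0]-240)*5),int((p[1]-220)*5)),(0,0,255),0,12,1)
cv2.imwrite("pics/pre2.png",c)
```

```text
t 4.58 pos [ 0.5399 -0.3026  0.0634] F [ 0.22 -1.08  0.01] w 0.0
tip px [299.29842166 290.01890296] land [298.47756148 298.11006288]
```

View pics/pre2.png

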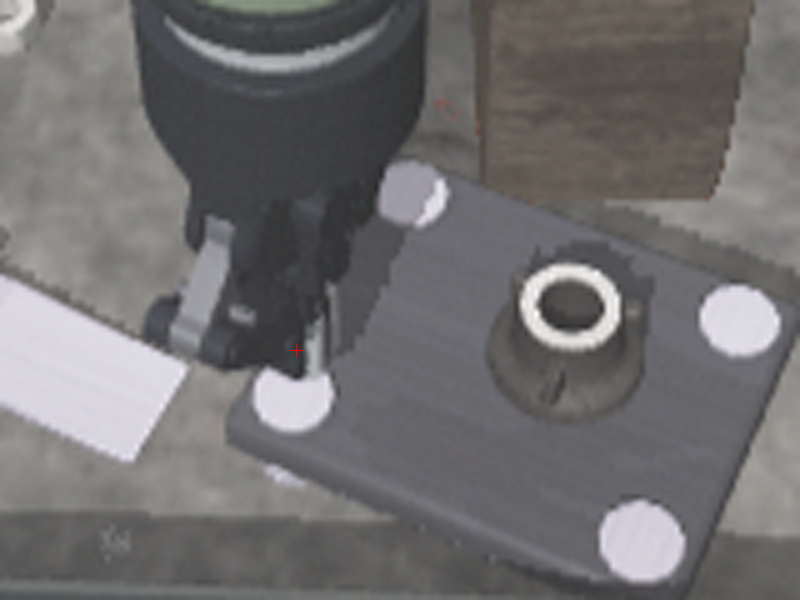

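The view shows the fingertips just above the front right land (crop (295,400)), clear of the casting. Next I press.

```bash
python3 -m inch '[{"tx":0.0,"ty":0.0,"tz":0.012,"yaw":0.0,"gripper":1.0},{"tx":0.0,"ty":0.0,"tz":0.0,"yaw":0.0,"gripper":1.0},{"tx":0.0,"ty":0.0,"tz":0.0,"yaw":0.0,"gripper":1.0}]'; for i in 1 ; do python3 -m inch '[{"tx":0.0,"ty":0.0,"tz":0.003,"yaw":0.0,"gripper":1.0},{"tx":0.0,"ty":0.0,"tz":0.0,"yaw":0.0,"gripper":1.0}]'; done; python3 -m inch '[{"tx":0.0,"ty":0.0,"tz":0.003,"yaw":0.0,"gripper":1.0},{"tx":0.0,"ty":0.0,"tz":0.0,"yaw":0.0,"gripper":1.0}]';python3 -m inch '[{"tx":0.0,"ty":0.0,"tz":0.003,"yaw":0.0,"gripper":1.0},{"tx":0.0,"ty":0.0,"tz":0.0,"yaw":0.0,"gripper":1.0}]'
```

```text
clock: 4.95
eef_pos: [0.5388, -0.3018, 0.0499]
ee_rot: [0.205, 0.979, -0.0, 0.0]
contact_force: [0.6, 0.7, -0.0]
gripper_width: -0.0
clock: 5.2
eef_pos: [0.5383, -0.3014, 0.0461]
ee_rot: [0.205, 0.979, 0.0, -0.0]
contact_force: [0.1, -0.6, -0.1]
gripper_width: 0.0
clock: 5.45
eef_pos: [0.5382, -0.3014, 0.0429]
ee_rot: [0.205, 0.979, 0.0, -0.0]
contact_force: [1.0, 0.6, -0.2]
gripper_width: -0.0001
clock: 5.7
eef_pos: [0.5387, -0.3017, 0.0407]
ee_rot: [0.205, 0.979, -0.0, 0.0]
contact_force: [-0.4, 0.5, 2.6]
gripper_width: 0.0002
```

Contact is at z ≈ 0.041, as expected. I'll press on.

```bash
python3 -m inch '[{"tx":0.0,"ty":0.0,"tz":0.002,"yaw":0.0,"gripper":1.0},{"tx":0.0,"ty":0.0,"tz":0.0,"yaw":0.0,"gripper":1.0}]'; python3 -m inch '[{"tx":0.0,"ty":0.0,"tz":0.002,"yaw":0.0,"gripper":1.0},{"tx":0.0,"ty":0.0,"tz":0.0,"yaw":0.0,"gripper":1.0}]';python3 -m inch '[{"tx":0.0,"ty":0.0,"tz":0.002,"yaw":0.0,"gripper":1.0},{"tx":0.0,"ty":0.0,"tz":0.0,"yaw":0.0,"gripper":1.0}]'
```

```text
clock: 5.95
eef_pos: [0.5383, -0.3021, 0.0395]
ee_rot: [0.205, 0.979, -0.0, -0.0]
contact_force: [-4.4, 0.7, 7.8]
gripper_width: 0.0002
clock: 6.2
eef_pos: [0.5378, -0.3026, 0.0377]
ee_rot: [0.205, 0.979, -0.001, -0.001]
contact_force: [-5.0, -1.0, 9.3]
gripper_width: -0.0001
clock: 6.45
eef_pos: [0.5375, -0.3029, 0.0366]
ee_rot: [0.205, 0.979, -0.001, -0.001]
contact_force: [-8.6, -0.8, 13.0]
gripper_width: -0.0003
```

Sideways drag is building because the land moves outwards as the table tips. I'll follow it with an outward shift while pressing on.

```bash
python3 -m inch '[{"tx":0.0015,"ty":-0.002,"tz":0.0,"yaw":0.0,"gripper":1.0},{"tx":0.0,"ty":0.0,"tz":0.0,"yaw":0.0,"gripper":1.0}]'; python3 -m inch '[{"tx":0.0007,"ty":-0.0009,"tz":0.002,"yaw":0.0,"gripper":1.0},{"tx":0.0,"ty":0.0,"tz":0.0,"yaw":0.0,"gripper":1.0}]';python3 -m inch '[{"tx":0.0007,"ty":-0.0009,"tz":0.002,"yaw":0.0,"gripper":1.0},{"tx":0.0,"ty":0.0,"tz":0.0,"yaw":0.0,"gripper":1.0}]'
```

```text
clock: 6.7
eef_pos: [0.5373, -0.3031, 0.0366]
ee_rot: [0.205, 0.979, -0.0, 0.001]
contact_force: [-1.8, 2.3, 10.6]
gripper_width: 0.0003
clock: 6.95
eef_pos: [0.5373, -0.3033, 0.0364]
ee_rot: [0.205, 0.979, 0.0, 0.002]
contact_force: [-3.4, 5.9, 18.9]
gripper_width: 0.0
clock: 7.2
eef_pos: [0.5372, -0.3033, 0.0362]
ee_rot: [0.205, 0.979, 0.001, 0.002]
contact_force: [-4.3, 10.0, 27.2]
gripper_width: -0.0
```

The table rocked: contact at z ≈ 41.0 mm, and the foot met the bench at about 36.4 mm, so the gap is about 4.7 mm. The tip should go about 21 mm past the foot's front edge. I'll release and re-measure.

```bash
python3 -m inch '[{"tx":-0.0015,"ty":0.002,"tz":-0.005,"yaw":0.0,"gripper":1.0},{"tx":-0.0015,"ty":0.0018,"tz":-0.006,"yaw":0.0,"gripper":1.0},{"tx":0.0,"ty":0.0,"tz":-0.05,"yaw":0.0,"gripper":1.0},{"tx":0.05,"ty":0.0,"tz":-0.02,"yaw":0.0,"gripper":1.0},{"tx":0.055,"ty":-0.025,"tz":0.0,"yaw":0.0,"gripper":1.0},{"tx":0.0,"ty":-0.025,"tz":0.0,"yaw":0.0,"gripper":1.0},{"tx":0.0,"ty":0.0,"tz":0.0,"yaw":0.0,"gripper":1.0}]'
python3 - <<'E'
from fit import *
s=camera("side");t=camera("top");st()
uv=lands("side",s,[(388,284),(368,328),(298,298),(321,258)]);r=fit("side",uv);print(r[0].round(4),r[1].round(2),r[2].round(4))
for z in(0,.02,.04,.06):print(z,ray("top",(420,262),z).round(3),ray("side",(250,322),z).round(3),ray("side",(300,324),z).round(3))
cv2.imwrite("pics/a.png",cv2.resize(s[220:350,180:340],None,fx=4.5,fy=4.5,interpolation=cv2.INTER_CUBIC))
E
```

```text
clock: 8.07
eef_pos: [0.4213, -0.3061, 0.111]
ee_rot: [0.206, 0.978, 0.0, -0.0]
contact_force: [-0.1, -0.8, 1.3]
gripper_width: 0.0001
t 8.18 pos [ 0.4227 -0.3055  0.1112] F [ 0.96 -0.77 -0.38] w 0.0001
[ 0.6086 -0.2866 -0.3948] 0.49 [ 0.5385 -0.304   0.041 ]
0 [ 0.444 -0.323  0.   ] [ 0.461 -0.324  0.   ] [ 0.541 -0.325  0.   ]
0.02 [ 0.443 -0.319  0.02 ] [ 0.464 -0.335  0.02 ] [ 0.542 -0.336  0.02 ]
0.04 [ 0.441 -0.314  0.04 ] [ 0.468 -0.346  0.04 ] [ 0.543 -0.347  0.04 ]
0.06 [ 0.44  -0.309  0.06 ] [ 0.471 -0.357  0.06 ] [ 0.544 -0.358  0.06 ]
```

View pics/a.png

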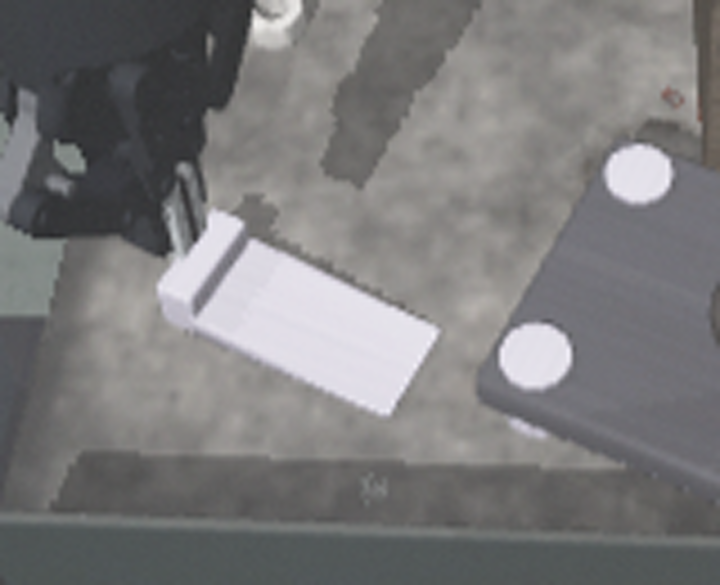

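The view shows the wedge and table where they were. The dark strip at y < -0.324 is a shadow from a rim, so I'll turn the tool 90° to keep the knuckles away from it while I nudge the wedge about 6 mm left into line.

```bash
python3 -m inch '[{"tx":0.006,"ty":0.002,"tz":0.0,"yaw":0.18,"gripper":1.0},{"tx":0.0,"ty":0.0,"tz":0.0,"yaw":0.18,"gripper":1.0},{"tx":0.0,"ty":0.0,"tz":0.0,"yaw":0.18,"gripper":1.0},{"tx":0.0,"ty":0.0,"tz":0.0,"yaw":0.18,"gripper":1.0},{"tx":0.0,"ty":0.0,"tz":0.0,"yaw":0.18,"gripper":1.0},{"tx":0.0,"ty":0.0,"tz":0.0,"yaw":0.18,"gripper":1.0},{"tx":0.0,"ty":0.0,"tz":0.0,"yaw":0.18,"gripper":1.0},{"tx":0.0,"ty":0.0,"tz":0.0,"yaw":0.18,"gripper":1.0}]'
python3 -m inch '[{"tx":0.0,"ty":0.0,"tz":0.0,"yaw":0.131,"gripper":1.0},{"tx":0.0,"ty":0.0,"tz":0.05,"yaw":0.0,"gripper":1.0},{"tx":0.0,"ty":0.0,"tz":0.03,"yaw":0.0,"gripper":1.0},{"tx":0.0,"ty":0.0,"tz":0.0,"yaw":0.0,"gripper":1.0},{"tx":0.0,"ty":0.0,"tz":0.0,"yaw":0.0,"gripper":1.0}]'
python3 - <<'E'
from h import *
s=st();p=s["eef_pos"];d=np.array(p[:2])-[.5381,-.303];c,n=np.cos(-.4125),np.sin(-.4125);print("u,v",c*d[0]+n*d[1],-n*d[0]+c*d[1]);a=s["ee_rot"];print(Rn.from_quat(a).as_matrix().round(3)[:, :2],s["joint_pos"])
E
```

```text
clock: 9.18
eef_pos: [0.4187, -0.3005, 0.1111]
ee_rot: [0.801, 0.599, 0.0, -0.0]
contact_force: [-0.0, -0.5, 0.9]
gripper_width: -0.0001
clock: 9.8
eef_pos: [0.4189, -0.3015, 0.0322]
ee_rot: [0.837, 0.547, 0.0, 0.001]
contact_force: [0.9, -0.5, -0.2]
gripper_width: -0.0001
t 9.8 pos [ 0.4189 -0.3015  0.0322] F [ 0.88 -0.5  -0.23] w -0.0001
u,v -0.10981139293109109 -0.04643573020897391
[[ 0.401  0.916]
 [ 0.916 -0.401]
 [-0.001  0.002]] [-7.91772567e-01  3.41918944e-01  1.83839685e+00  1.38039396e-04
  9.59576156e-01 -3.79618114e-01]
```

```bash
python3 -m inch '[{"tx":0.0,"ty":0.0,"tz":0.015,"yaw":0.0,"gripper":1.0},{"tx":0.0,"ty":0.0,"tz":0.012,"yaw":0.0,"gripper":1.0},{"tx":0.003,"ty":0.0,"tz":0.0,"yaw":0.0,"gripper":1.0},{"tx":0.003,"ty":0.0,"tz":0.0,"yaw":0.0,"gripper":1.0}]'
python3 -m inch '[{"tx":0.002,"ty":0.0,"tz":0.0,"yaw":0.0,"gripper":1.0},{"tx":0.002,"ty":0.0,"tz":0.0,"yaw":0.0,"gripper":1.0}]'
python3 -m inch '[{"tx":0.002,"ty":0.0,"tz":0.0,"yaw":0.0,"gripper":1.0},{"tx":0.002,"ty":0.0,"tz":0.0,"yaw":0.0,"gripper":1.0},{"tx":0.0,"ty":0.0,"tz":0.0,"yaw":0.0,"gripper":1.0}]'
cat > wf.py <<'E'
from fit import *
# refine wedge pose in side view: match silhouette mask to projected prism outline
def W(p,q):c,s=np.cos(p[2]),np.sin(p[2]);return (p[0]+c*q[0]-s*q[1],p[1]+s*q[0]+c*q[1],q[2])
P=[(x,y,z) for y in(.02,-.02) for x,z in((.048,0),(.048,.002),(-.032,.012),(-.032,.024),(-.048,.024),(-.048,0))]
from scipy.optimize import minimize
def mask(cam,p,S=8,box=None):
    m=np.zeros(((box[3]-box[1])*S,(box[2]-box[0])*S),np.uint8)
    h=cv2.convexHull(np.float32([(proj(cam,W(p,q))-box[:2]+.5)*S for q in P]))
    # ramp notch is small: hull of both ramp and heel drawn separately
    for ids in((0,1,2,6,7,8,5,11),(3,4,5,2,9,10,11,8)):
        h=cv2.convexHull(np.float32([(proj(cam,W(p,P[i]))-box[:2]+.5)*S for i in ids]));cv2.fillConvexPoly(m,np.int32(h.round()),255)
    return cv2.resize(m,None,fx=1/S,fy=1/S,interpolation=cv2.INTER_AREA)/255.
def wfit(cam,im,p0,box,thr=150):
    g=im[box[1]:box[3],box[0]:box[2]].astype(float); hue=g[...,0]-g[...,2]; b=g.min(2)
    t=np.clip((b-thr+25)/50,0,1)
    f=lambda p:np.sum((mask(cam,p,8,box)-t)**2)
    r=minimize(f,p0,method="Nelder-Mead",options=dict(initial_simplex=np.array([p0]+[np.array(p0)+e for e in np.diag([.006,.006,.06])]),xatol=1e-4,fatol=.05))
    return r.x,r.fun
def uv(X,F=(.5381,-.303),y=-.4125):
    d=np.array(X[:2])-F;c,s=np.cos(y),np.sin(y);return np.round([c*d[0]+s*d[1],-s*d[0]+c*d[1]],4)
E
python3 - <<'E'
from wf import *
s=camera("side");st()
for im,l in((cv2.imread("pics/side0.png"),"start"),(s,"now")):
    p,f=wfit("side",im,[.4495,-.2712,-.398],[205,255,290,325],170);print(l,p.round(4),f,"tip uv",uv(W(p,(.048,0,0))),"heel uv",uv(W(p,(-.048,0,0))))
cv2.imwrite("pics/b.png",cv2.resize(s[220:340,190:330],None,fx=5,fy=5,interpolation=cv2.INTER_CUBIC))
E
```

```text
clock: 10.3
eef_pos: [0.4201, -0.2954, 0.0042]
ee_rot: [0.837, 0.547, 0.0, -0.0]
contact_force: [-0.6, 0.3, 0.0]
gripper_width: 0.0002
clock: 10.55
eef_pos: [0.422, -0.2919, 0.0047]
ee_rot: [0.837, 0.547, 0.0, 0.0]
contact_force: [-0.7, 0.7, -0.2]
gripper_width: -0.0002
clock: 10.92
eef_pos: [0.4235, -0.2884, 0.0045]
ee_rot: [0.837, 0.547, 0.0, 0.0]
contact_force: [-0.0, -1.9, 1.1]
gripper_width: 0.0
t 10.97 pos [ 0.4235 -0.2884  0.0045] F [ 0.97 -0.62  0.66] w 0.0002
start [ 0.4477 -0.2688 -0.4056] 115.91020991926183 tip uv [-0.0485 -0.0046] heel uv [-0.1445 -0.0053]Traceback (most recent call last):
  File "<stdin>", line 4, in <module>
  File "wf.py", line 17, in wfit
    r=minimize(f,p0,method="Nelder-Mead",options=dict(initial_simplex=np.array([p0]+[np.array(p0)+e for e in np.diag([.006,.006,.06])]),xatol=1e-4,fatol=.05))
    res = _minimize_neldermead(fun, x0, args, callback, bounds=bounds,
                               **options)
    fxr = func(xr)
    fx = function(np.copy(x), *(wrapper_args + args))
  File "wf.py", line 16, in <lambda>
    f=lambda p:np.sum((mask(cam,p,8,box)-t)**2)
                       ~~~~^^^^^^^^^^^^^
  File "wf.py", line 8, in mask
    h=cv2.convexHull(np.float32([(proj(cam,W(p,q))-box[:2]+.5)*S for q in P]))
                                  ~~~~^^^^^^^^^^^^
  File "h.py", line 9, in proj
    c=calibration(cam);p=np.array(c["intrinsics"])@(np.array(c["R"])@np.array(X)+np.array(c["t"]));return p[:2]/p[2]
ValueError: time passes only in moves, steps and waits
```

```bash
sed -i 's/^def ray/import functools\ncalibration=functools.lru_cache(None)(calibration)\ndef ray/' h.py
python3 - <<'E'
from wf import *
s=camera("side")
cv2.imwrite("pics/b_raw.png",s);st()
o=[np.percentile(cv2.imread("pics/side0.png")[270:300,235:262].min(2),[5,50,95]),np.percentile(s[310:318,225:245].min(2),[5,50,95])];print(o)
for im,l in((cv2.imread("pics/side0.png"),"start"),(s,"now")):
    p,f=wfit("side",im,[.4495,-.2712,-.398],[205,255,282,318],165);print(l,p.round(4),f,"tip uv",uv(W(p,(.048,0,0))),"heel uv",uv(W(p,(-.048,0,0))))
    if l=="now":
        k=cv2.resize(s[220:340,190:330],None,fx=5,fy=5,interpolation=cv2.INTER_CUBIC)
        for q in P: cv2.circle(k,tuple(int(v) for v in (proj("side",W(p,q))-[190,220]+.5)*5),2,(0,0,255),-1)
        cv2.imwrite("pics/b.png",k)
E
```

```text
t 11.03 pos [ 0.4235 -0.2884  0.0044] F [-0.11 -0.69 -0.1 ] w -0.0001
[array([112.45, 213.  , 217.  ]), array([129. , 137.5, 149. ])]
start [ 0.4478 -0.2689 -0.4082] 107.82738915801615 tip uv [-0.0484 -0.0047] heel uv [-0.1444 -0.0051]
now [ 0.4524 -0.2692 -0.3804] 910.4448152249136 tip uv [-0.0441 -0.0018] heel uv [-0.1401 -0.0049]
```

View pics/b.png

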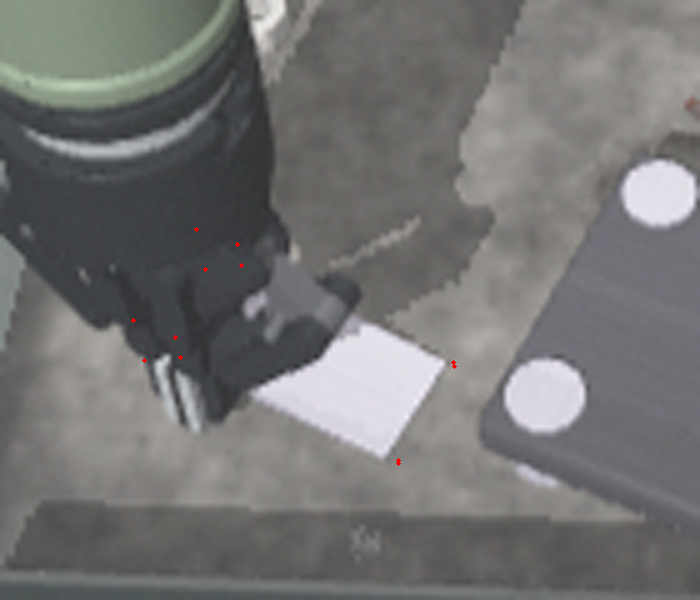

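The tip corners are at about (279.3,292.3) and (267.1,311.5), and the heel is hidden by the gripper. I'll work out the tip position and the wedge yaw.

Run:
```python
from wf import *
A=ray("side",(279.3,292.3),.002);B=ray("side",(267.1,311.5),.002);print(A,B,"w",np.linalg.norm(A-B))
print("tip uv",uv((A+B)/2),"yaw",np.arctan2(*(A-B)[[1,0]])-np.pi/2)
# start side-only fit with tip corner guess
b=cv2.imread("pics/side0.png");print("foot side-frame",uv([.5372,-.3037]),uv([.5385,-.304]))
```

```text
[ 0.50284562 -0.26887837  0.002     ] [ 0.48625349 -0.30565653  0.002     ] w 0.040347636061703177
tip uv [-0.0462 -0.003 ] yaw -0.4238020925092847
foot side-frame [-0.0005 -0.001 ] [ 0.0008 -0.0008]
```

About 2 mm more, then back off, turn back and go behind the heel.

```bash
python3 -m inch '[{"tx":0.002,"ty":0.0,"tz":0.0,"yaw":0.0,"gripper":1.0},{"tx":0.0,"ty":0.0,"tz":0.0,"yaw":0.0,"gripper":1.0},{"tx":-0.008,"ty":0.0,"tz":0.0,"yaw":0.0,"gripper":1.0},{"tx":0.0,"ty":0.0,"tz":-0.04,"yaw":0.0,"gripper":1.0},{"tx":0.0,"ty":-0.035,"tz":-0.04,"yaw":-0.18,"gripper":1.0},{"tx":0.0,"ty":-0.04,"tz":-0.02,"yaw":-0.18,"gripper":1.0},{"tx":0.0,"ty":0.0,"tz":0.0,"yaw":-0.18,"gripper":1.0},{"tx":0.0,"ty":0.0,"tz":0.0,"yaw":-0.18,"gripper":1.0}]'
python3 -m inch '[{"tx":0.0,"ty":0.0,"tz":0.0,"yaw":-0.18,"gripper":1.0},{"tx":0.0,"ty":0.0,"tz":0.0,"yaw":-0.18,"gripper":1.0},{"tx":0.0,"ty":0.0,"tz":0.0,"yaw":-0.18,"gripper":1.0},{"tx":0.0,"ty":0.0,"tz":0.0,"yaw":-0.18,"gripper":1.0},{"tx":0.0,"ty":0.0,"tz":0.0,"yaw":-0.131,"gripper":1.0},{"tx":0.0,"ty":0.0,"tz":0.0,"yaw":0.0,"gripper":1.0}]'
python3 - <<'E'
from wf import *
s=camera("side");t=camera("top");S=st();print("tcp uv",uv(S["eef_pos"]),Rn.from_quat(S["ee_rot"]).as_matrix().round(3)[0,:2])
k=[cv2.resize(a,None,fx=5,fy=5,interpolation=cv2.INTER_CUBIC) for a in(t[220:300,370:430],s[255:335,200:300])]
cv2.imwrite("pics/c.png",np.hstack(k));cv2.imwrite("pics/c_top.png",t);cv2.imwrite("pics/c_side.png",s)
E
```

```text
clock: 12.02
eef_pos: [0.3493, -0.2704, 0.1046]
ee_rot: [0.589, 0.808, 0.0, 0.0]
contact_force: [0.3, -0.1, -0.2]
gripper_width: -0.0001
clock: 12.78
eef_pos: [0.3495, -0.2702, 0.104]
ee_rot: [0.206, 0.979, 0.0, -0.0]
contact_force: [-0.1, 0.0, -0.3]
gripper_width: -0.0001
t 12.88 pos [ 0.3496 -0.2703  0.1041] F [0.2  0.02 1.26] w -0.0002
tcp uv [-0.1857 -0.0456] [-0.915  0.403]
```

View pics/c.png

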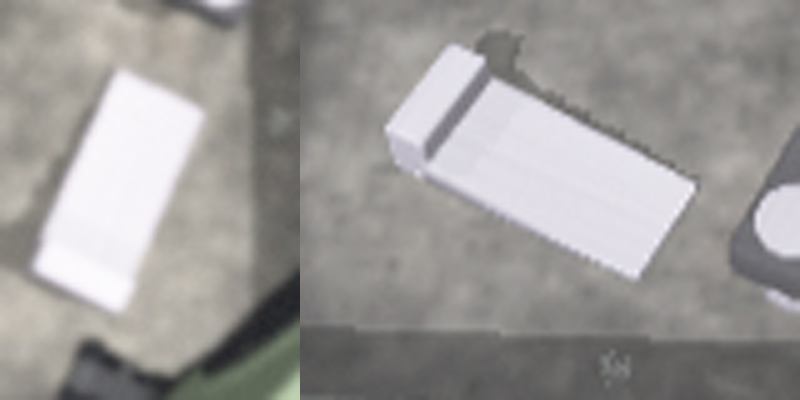

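The corners in the crop are: top tip (122,68) and (205,112), heel (34,270) and (125,313); side tip (697,185) and (638,279), heel (452,43) and (386,130).

Run:
```python
from wf import *
cv=lambda x,y,ox,oy:((x+.5)/5-.5+ox,(y+.5)/5-.5+oy)
Q=[(.048,.02,.002),(.048,-.02,.002),(-.048,.02,.024),(-.048,-.02,.024)]
O={"top":[cv(*a,370,220) for a in((122,68),(205,112),(34,270),(125,313))],"side":[cv(a-300,b,200,255) for a,b in((697,185),(638,279),(452,43),(386,130))]}
A={"top":[(398,150),(434,167),(414,215),(376,198)],"side":[(388,284),(368,328),(298,298),(321,258)]}
for c in O:
    im=cv2.imread(f"pics/c_{c}.png");l=fit(c,lands(c,im,A[c]));T=l[0];F=l[2][:2]
    r=least_squares(lambda p:np.concatenate([proj(c,W(p,q))-np.array(u) for q,u in zip(Q,O[c])]),[.45,-.27,-.4])
    p=r.x;print(c,"table",T.round(4),l[1].round(2),"foot",F.round(4),"wedge",p.round(4),np.abs(r.fun).max().round(2))
    print("  tip rel foot",uv(W(p,(.048,0,0)),F,T[2]),"heel",uv(W(p,(-.048,0,0)),F,T[2]),W(p,(-.048,0,0)))
```

```text
top table [ 0.6098 -0.2856 -0.4037] 0.16 foot [ 0.5396 -0.3024] wedge [ 0.4515 -0.2657 -0.433 ] 0.39
  tip rel foot [-0.0474 -0.0022] heel [-0.1434  0.0006] (np.float64(0.4079541999261084), np.float64(-0.24555363652675913), 0)
side table [ 0.6087 -0.2862 -0.3888] 1.19 foot [ 0.5387 -0.304 ] wedge [ 0.4513 -0.2658 -0.4318] 0.61
  tip rel foot [-0.0474  0.0002] heel [-0.1433  0.0043] (np.float64(0.40771228981822216), np.float64(-0.24572889463548747), 0)
```

The wedge is now in line: tip v is about -1 mm and yaw is within 0.03 rad. Expected push is about 56 mm from contact. I'll go behind the heel.

```bash
python3 -m inch '[{"tx":-0.01,"ty":0.023,"tz":0.0,"yaw":0.0,"gripper":1.0},{"tx":-0.0104,"ty":0.023,"tz":0.0,"yaw":0.0,"gripper":1.0},{"tx":0.0,"ty":0.0,"tz":0.046,"yaw":0.0,"gripper":1.0},{"tx":0.0,"ty":0.0,"tz":0.046,"yaw":0.0,"gripper":1.0},{"tx":0.0,"ty":0.0,"tz":0.0,"yaw":0.0,"gripper":1.0},{"tx":-0.004,"ty":0.0,"tz":0.0,"yaw":0.0,"gripper":1.0},{"tx":-0.004,"ty":0.0,"tz":0.0,"yaw":0.0,"gripper":1.0}]'
python3 -m inch '[{"tx":-0.005,"ty":0.0,"tz":0.0,"yaw":0.0,"gripper":1.0},{"tx":-0.005,"ty":0.0,"tz":0.0,"yaw":0.0,"gripper":1.0},{"tx":-0.005,"ty":0.0,"tz":0.0,"yaw":0.0,"gripper":1.0},{"tx":-0.005,"ty":0.0,"tz":0.0,"yaw":0.0,"gripper":1.0}]'
python3 -m inch '[{"tx":-0.004,"ty":0.0,"tz":0.0,"yaw":0.0,"gripper":1.0},{"tx":-0.004,"ty":0.0,"tz":0.0,"yaw":0.0,"gripper":1.0},{"tx":-0.004,"ty":0.0,"tz":0.0,"yaw":0.0,"gripper":1.0},{"tx":0.0,"ty":0.0,"tz":0.0,"yaw":0.0,"gripper":1.0}]'
python3 - <<'E'
from wf import *
s=camera("side");S=st();print("tcp uv",uv(S["eef_pos"],(.539,-.303),-.406))
cv2.imwrite("pics/d.png",cv2.resize(s[240:340,200:330],None,fx=6,fy=6,interpolation=cv2.INTER_CUBIC));cv2.imwrite("pics/d_side.png",s)
E
```

```text
clock: 13.75
eef_pos: [0.3961, -0.2414, 0.0145]
ee_rot: [0.205, 0.979, -0.001, 0.002]
contact_force: [-1.0, 0.4, -0.7]
gripper_width: -0.0002
clock: 14.25
eef_pos: [0.4128, -0.2477, 0.0123]
ee_rot: [0.205, 0.979, 0.0, -0.0]
contact_force: [-3.0, 0.9, 2.4]
gripper_width: -0.0002
clock: 14.75
eef_pos: [0.4246, -0.2531, 0.0124]
ee_rot: [0.205, 0.979, -0.0, 0.001]
contact_force: [-0.2, -0.1, 0.2]
gripper_width: -0.0001
t 14.8 pos [ 0.4244 -0.253   0.0124] F [ 0.19 -0.11 -1.28] w 0.0005
tcp uv [-0.125   0.0007]
```

View pics/d.png

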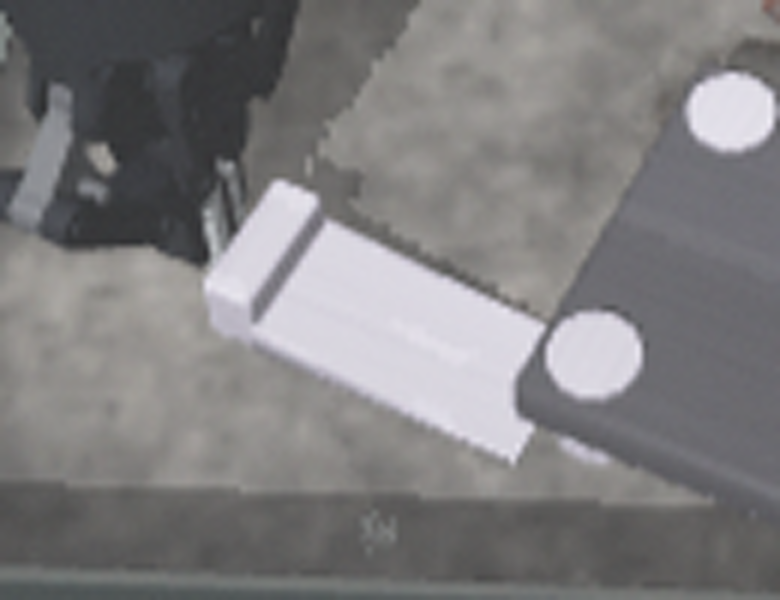

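The wedge tip is just under the table edge, with its right tip corner at crop (516,463) and heel rear corners at (282,180) and (207,288). I'll check the alignment numerically.

Run:
```python
from wf import *
cv=lambda x,y:((x+.5)/6-.5+200,(y+.5)/6-.5+240)
Q=[(.048,-.02,.002),(-.048,.02,.024),(-.048,-.02,.024)];O=[cv(516,463),cv(282,180),cv(207,288)]
r=least_squares(lambda p:np.concatenate([proj("side",W(p,q))-np.array(u) for q,u in zip(Q,O)]),[.47,-.27,-.4]);p=r.x
im=cv2.imread("pics/d_side.png");a=lands("side",im,[(388,284),(368,328),(298,298),(321,258)],7);T=fit("side",a);print(a.round(1).tolist(),T)
print(p.round(4),r.fun.round(2),"tip",uv(W(p,(.048,0,0)),T[2][:2],T[0][2]),"heel",uv(W(p,(-.048,0,0)),T[2][:2],T[0][2]))
```

```text
[[387.2, 286.8], [368.5, 331.8], [298.0, 304.0], [320.1, 259.7]] (array([ 0.60720611, -0.29406598, -0.39262558]), np.float64(1.9282679019177067), array([ 0.537167 , -0.3116023,  0.041    ]))
[ 0.4821 -0.2772 -0.4151] [ 0.61  0.49 -0.14 -0.42 -0.49 -0.19] tip [-0.0161  0.0096] heel [-0.1121  0.0117]
```

Aligned: v ≈ +1.6 mm, relative yaw ≈ -0.01, and the tip is at the foot's edge. About 22 mm to go.

```bash
python3 -m inch '[{"tx":-0.003,"ty":0.0,"tz":0.0,"yaw":0.0,"gripper":1.0},{"tx":-0.003,"ty":0.0,"tz":0.0,"yaw":0.0,"gripper":1.0},{"tx":-0.003,"ty":0.0,"tz":0.0,"yaw":0.0,"gripper":1.0},{"tx":-0.003,"ty":0.0,"tz":0.0,"yaw":0.0,"gripper":1.0},{"tx":-0.002,"ty":0.0,"tz":0.0,"yaw":0.0,"gripper":1.0},{"tx":0.0,"ty":0.0,"tz":0.0,"yaw":0.0,"gripper":1.0}]'
python3 -m inch '[{"tx":-0.0015,"ty":0.0,"tz":0.0,"yaw":0.0,"gripper":1.0},{"tx":0.0,"ty":0.0,"tz":0.0,"yaw":0.0,"gripper":1.0}]'
python3 -m inch '[{"tx":-0.0015,"ty":0.0,"tz":0.0,"yaw":0.0,"gripper":1.0},{"tx":0.0,"ty":0.0,"tz":0.0,"yaw":0.0,"gripper":1.0}]'
python3 -m inch '[{"tx":-0.0015,"ty":0.0,"tz":0.0,"yaw":0.0,"gripper":1.0},{"tx":0.0,"ty":0.0,"tz":0.0,"yaw":0.0,"gripper":1.0}]'
```

```text
clock: 15.55
eef_pos: [0.4369, -0.2584, 0.0123]
ee_rot: [0.205, 0.979, -0.0, 0.0]
contact_force: [0.2, 0.3, 0.5]
gripper_width: 0.0001
clock: 15.8
eef_pos: [0.4379, -0.2587, 0.0123]
ee_rot: [0.205, 0.979, 0.0, -0.0]
contact_force: [-2.9, 0.8, 1.3]
gripper_width: 0.0003
clock: 16.05
eef_pos: [0.4395, -0.2595, 0.0123]
ee_rot: [0.205, 0.979, -0.0, 0.0]
contact_force: [-1.7, -0.2, 0.6]
gripper_width: 0.0002
clock: 16.3
eef_pos: [0.4409, -0.2601, 0.0123]
ee_rot: [0.205, 0.979, -0.0, 0.0]
contact_force: [-0.7, 0.5, -0.4]
gripper_width: -0.0
```

```bash
python3 -m inch '[{"tx":-0.0015,"ty":0.0,"tz":0.0,"yaw":0.0,"gripper":1.0},{"tx":0.0,"ty":0.0,"tz":0.0,"yaw":0.0,"gripper":1.0}]'
python3 -m inch '[{"tx":-0.001,"ty":0.0,"tz":0.0,"yaw":0.0,"gripper":1.0},{"tx":0.0,"ty":0.0,"tz":0.0,"yaw":0.0,"gripper":1.0}]'
python3 -m inch '[{"tx":-0.001,"ty":0.0,"tz":0.0,"yaw":0.0,"gripper":1.0},{"tx":0.0,"ty":0.0,"tz":0.0,"yaw":0.0,"gripper":1.0}]'
```

```text
clock: 16.55
eef_pos: [0.4423, -0.2607, 0.0123]
ee_rot: [0.205, 0.979, -0.0, 0.0]
contact_force: [-0.9, 0.2, -1.1]
gripper_width: -0.0002
clock: 16.8
eef_pos: [0.443, -0.261, 0.0123]
ee_rot: [0.205, 0.979, -0.0, 0.0]
contact_force: [-0.6, 0.2, 0.2]
gripper_width: 0.0
clock: 17.05
eef_pos: [0.444, -0.2615, 0.0123]
ee_rot: [0.205, 0.979, -0.0, 0.0]
contact_force: [0.0, -0.1, 0.4]
gripper_width: -0.0
```

```bash
python3 -m inch '[{"tx":-0.001,"ty":0.0,"tz":0.0,"yaw":0.0,"gripper":1.0},{"tx":0.0,"ty":0.0,"tz":0.0,"yaw":0.0,"gripper":1.0}]'
python3 -m inch '[{"tx":-0.001,"ty":0.0,"tz":0.0,"yaw":0.0,"gripper":1.0},{"tx":0.0,"ty":0.0,"tz":0.0,"yaw":0.0,"gripper":1.0}]'
```

```text
clock: 17.3
eef_pos: [0.4449, -0.2619, 0.0123]
ee_rot: [0.205, 0.979, -0.0, 0.0]
contact_force: [-1.6, 0.2, 0.0]
gripper_width: -0.0003
clock: 17.55
eef_pos: [0.4458, -0.2623, 0.0123]
ee_rot: [0.205, 0.979, -0.0, 0.0]
contact_force: [-1.0, 0.9, 0.1]
gripper_width: 0.0003
```

```bash
python3 -m inch '[{"tx":-0.001,"ty":0.0,"tz":0.0,"yaw":0.0,"gripper":1.0},{"tx":0.0,"ty":0.0,"tz":0.0,"yaw":0.0,"gripper":1.0}]'
python3 -m inch '[{"tx":-0.001,"ty":0.0,"tz":0.0,"yaw":0.0,"gripper":1.0},{"tx":0.0,"ty":0.0,"tz":0.0,"yaw":0.0,"gripper":1.0}]'
```

```text
clock: 17.8
eef_pos: [0.4468, -0.2627, 0.0123]
ee_rot: [0.205, 0.979, -0.0, 0.0]
contact_force: [-0.1, 0.2, 1.8]
gripper_width: -0.0001
clock: 18.05
eef_pos: [0.4477, -0.2631, 0.0123]
ee_rot: [0.205, 0.979, -0.0, 0.0]
contact_force: [-1.1, 0.5, 0.8]
gripper_width: 0.0
```

Run:
```python
from wf import *
s=camera("side")
cv2.imwrite("pics/e.png",cv2.resize(s[250:340,210:330],None,fx=6.5,fy=6.5,interpolation=cv2.INTER_CUBIC));cv2.imwrite("pics/e_side.png",s)
a=lands("side",s,[(388,284),(368,328),(298,298),(321,258)]);print(a.round(1).tolist())
```

```text
[[387.6, 283.0], [369.1, 327.9], [298.4, 298.9], [321.5, 258.2]]
```

View pics/e.png

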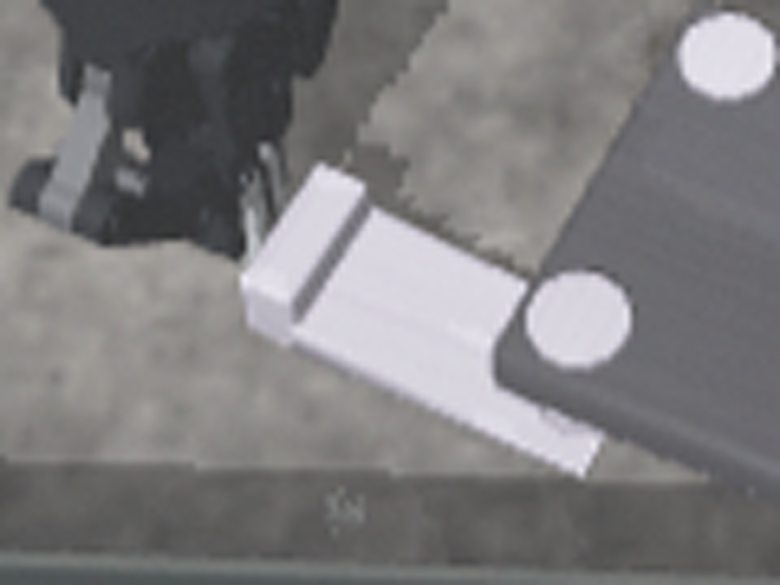

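The wedge sits squarely under the foot (tip corner at crop (585,475)) and the table is unmoved, but there's no jam yet. I'll continue in 1 mm steps.

```bash
python3 -m inch '[{"tx":-0.001,"ty":0.0,"tz":0.0,"yaw":0.0,"gripper":1.0},{"tx":0.0,"ty":0.0,"tz":0.0,"yaw":0.0,"gripper":1.0}]'
python3 -m inch '[{"tx":-0.001,"ty":0.0,"tz":0.0,"yaw":0.0,"gripper":1.0},{"tx":0.0,"ty":0.0,"tz":0.0,"yaw":0.0,"gripper":1.0}]'; python3 -m inch '[{"tx":0.0,"ty":0.0,"tz":0.0,"yaw":0.0,"gripper":1.0}]'
```

```text
clock: 18.35
eef_pos: [0.4485, -0.2635, 0.0123]
ee_rot: [0.205, 0.979, -0.0, 0.0]
contact_force: [-1.5, 0.3, 0.6]
gripper_width: -0.0003
clock: 18.6
eef_pos: [0.4495, -0.2639, 0.0123]
ee_rot: [0.205, 0.979, -0.0, 0.0]
contact_force: [-0.9, -0.0, 0.9]
gripper_width: 0.0001
clock: 18.73
eef_pos: [0.4495, -0.2639, 0.0123]
ee_rot: [0.205, 0.979, -0.0, 0.0]
contact_force: [-0.9, 0.8, -0.2]
gripper_width: 0.0001
```

```bash
python3 -m inch '[{"tx":-0.001,"ty":0.0,"tz":0.0,"yaw":0.0,"gripper":1.0},{"tx":0.0,"ty":0.0,"tz":0.0,"yaw":0.0,"gripper":1.0}]'
python3 -m inch '[{"tx":-0.001,"ty":0.0,"tz":0.0,"yaw":0.0,"gripper":1.0},{"tx":0.0,"ty":0.0,"tz":0.0,"yaw":0.0,"gripper":1.0}]'
```

```text
clock: 18.98
eef_pos: [0.4503, -0.2642, 0.0123]
ee_rot: [0.205, 0.979, -0.0, 0.0]
contact_force: [-1.4, 0.6, 0.8]
gripper_width: 0.0001
clock: 19.23
eef_pos: [0.4509, -0.2644, 0.0123]
ee_rot: [0.205, 0.979, 0.0, -0.0]
contact_force: [-2.9, 1.9, 1.9]
gripper_width: -0.0002
```

```bash
python3 -m inch '[{"tx":-0.0007,"ty":0.0,"tz":0.0,"yaw":0.0,"gripper":1.0},{"tx":0.0,"ty":0.0,"tz":0.0,"yaw":0.0,"gripper":1.0}]'
python3 - <<'E'
from wf import *
s=camera("side");st();a=lands("side",s,[(388,284),(368,328),(298,298),(321,258)]);print(a.round(1).tolist())
E
```

```text
clock: 19.48
eef_pos: [0.4513, -0.2645, 0.0122]
ee_rot: [0.205, 0.979, 0.0, -0.001]
contact_force: [-4.4, 0.9, 4.8]
gripper_width: 0.0001
t 19.52 pos [ 0.4513 -0.2646  0.0122] F [-4.17  2.01  4.7 ] w 0.0002
[[387.6, 283.0], [368.8, 327.7], [298.4, 298.9], [321.5, 258.2]]
```

The wedge has jammed at about 4.6 N and the lands haven't moved. I'll go back to the land and press.

```bash
python3 -m inch '[{"tx":0.012,"ty":0.0,"tz":0.0,"yaw":0.0,"gripper":1.0},{"tx":0.0,"ty":0.0,"tz":-0.05,"yaw":0.0,"gripper":1.0},{"tx":0.0,"ty":0.0,"tz":-0.03,"yaw":0.0,"gripper":1.0},{"tx":-0.036,"ty":0.0,"tz":0.0,"yaw":0.0,"gripper":1.0},{"tx":-0.036,"ty":0.0,"tz":0.0,"yaw":0.0,"gripper":1.0},{"tx":-0.036,"ty":0.0,"tz":0.0,"yaw":0.0,"gripper":1.0},{"tx":0.0,"ty":0.0,"tz":0.04,"yaw":0.0,"gripper":1.0},{"tx":0.0,"ty":0.0,"tz":0.0,"yaw":0.0,"gripper":1.0}]'
python3 -m inch '[{"tx":0.0,"ty":0.0,"tz":0.0,"yaw":0.0,"gripper":1.0},{"tx":0.0,"ty":0.0,"tz":0.0,"yaw":0.0,"gripper":1.0}]'
```

```text
clock: 20.52
eef_pos: [0.5371, -0.3013, 0.0485]
ee_rot: [0.205, 0.979, 0.002, -0.003]
contact_force: [0.3, 1.6, -0.2]
gripper_width: -0.0001
clock: 20.78
eef_pos: [0.5405, -0.3041, 0.0541]
ee_rot: [0.205, 0.979, -0.001, 0.001]
contact_force: [-0.4, 0.3, 0.1]
gripper_width: -0.0003
```

```bash
python3 -m inch '[{"tx":0.0015,"ty":0.0,"tz":0.009,"yaw":0.0,"gripper":1.0},{"tx":0.0,"ty":0.0,"tz":0.0,"yaw":0.0,"gripper":1.0},{"tx":0.0,"ty":0.0,"tz":0.0,"yaw":0.0,"gripper":1.0}]'
python3 -m inch '[{"tx":0.0,"ty":0.0,"tz":0.002,"yaw":0.0,"gripper":1.0},{"tx":0.0,"ty":0.0,"tz":0.0,"yaw":0.0,"gripper":1.0},{"tx":0.0,"ty":0.0,"tz":0.0,"yaw":0.0,"gripper":1.0}]'
python3 -m inch '[{"tx":0.0,"ty":0.0,"tz":0.001,"yaw":0.0,"gripper":1.0},{"tx":0.0,"ty":0.0,"tz":0.0,"yaw":0.0,"gripper":1.0},{"tx":0.0,"ty":0.0,"tz":0.0,"yaw":0.0,"gripper":1.0}]'
```

```text
clock: 21.15
eef_pos: [0.5382, -0.3027, 0.0432]
ee_rot: [0.205, 0.979, 0.0, -0.0]
contact_force: [0.5, -0.5, -1.0]
gripper_width: -0.0002
clock: 21.52
eef_pos: [0.5384, -0.3028, 0.0413]
ee_rot: [0.205, 0.979, -0.0, 0.0]
contact_force: [-0.1, -0.7, 0.2]
gripper_width: 0.0001
clock: 21.9
eef_pos: [0.5385, -0.3029, 0.0407]
ee_rot: [0.205, 0.979, -0.0, 0.0]
contact_force: [-1.1, 0.7, 4.2]
gripper_width: 0.0002
```

```bash
python3 -m inch '[{"tx":0.0,"ty":0.0,"tz":0.001,"yaw":0.0,"gripper":1.0},{"tx":0.0,"ty":0.0,"tz":0.0,"yaw":0.0,"gripper":1.0},{"tx":0.0,"ty":0.0,"tz":0.0,"yaw":0.0,"gripper":1.0}]'
python3 -m inch '[{"tx":0.0,"ty":0.0,"tz":0.0005,"yaw":0.0,"gripper":1.0},{"tx":0.0,"ty":0.0,"tz":0.0,"yaw":0.0,"gripper":1.0},{"tx":0.0,"ty":0.0,"tz":0.0,"yaw":0.0,"gripper":1.0}]'
python3 - <<'E'
from wf import *
for i in range(5):
    s=camera("side");st()
a=lands("side",s,[(388,284),(368,328),(298,298),(321,258)]);print(a.round(1).tolist())
cv2.imwrite("pics/f.png",cv2.resize(s[220:340,210:400],None,fx=4.2,fy=4.2,interpolation=cv2.INTER_CUBIC))
E
```

```text
clock: 22.28
eef_pos: [0.5385, -0.303, 0.0406]
ee_rot: [0.205, 0.979, -0.0, 0.0]
contact_force: [-3.2, 1.4, 9.1]
gripper_width: -0.0001
clock: 22.65
eef_pos: [0.5385, -0.303, 0.0406]
ee_rot: [0.205, 0.979, -0.0, 0.0]
contact_force: [-3.8, 2.4, 11.1]
gripper_width: 0.0001
t 22.7 pos [ 0.5385 -0.303   0.0406] F [-4.51  1.62 10.4 ] w -0.0005
t 22.75 pos [ 0.5385 -0.303   0.0406] F [-3.6   2.02 10.92] w -0.0003
t 22.8 pos [ 0.5385 -0.303   0.0405] F [-3.88  1.84 11.31] w 0.0002
t 22.85 pos [ 0.5385 -0.303   0.0405] F [-4.07  1.96 10.98] w 0.0004
t 22.9 pos [ 0.5385 -0.303   0.0405] F [-4.72  2.76 10.91] w 0.0001
[[387.6, 283.0], [368.2, 328.3], [298.9, 302.2], [324.3, 259.3]]
```

View pics/f.png

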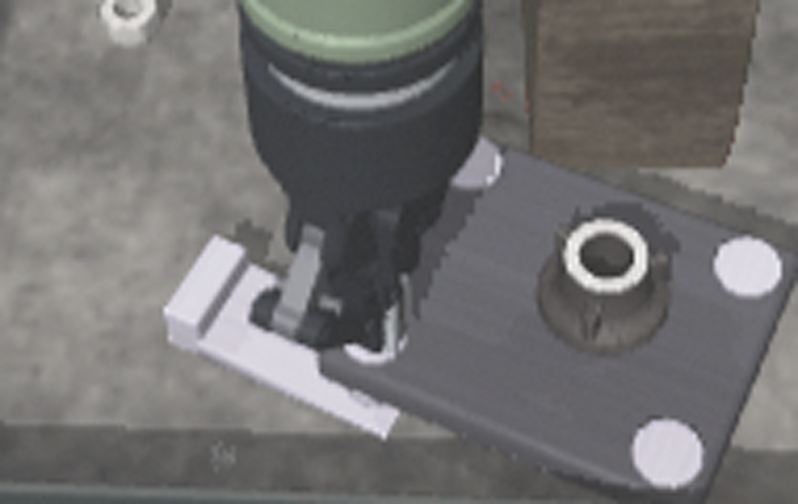

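The table stays put: z moved 0.2 mm between 4 N and 11 N, against 4.6 mm before. I'll relieve the roughly 4 N of sideways force, then confirm about 10 N.

```bash
python3 -m inch '[{"tx":0.0013,"ty":0.0,"tz":0.0,"yaw":0.0,"gripper":1.0},{"tx":0.0,"ty":0.0,"tz":0.0,"yaw":0.0,"gripper":1.0},{"tx":0.0,"ty":0.0,"tz":0.0,"yaw":0.0,"gripper":1.0}]'
python3 - <<'E'
from wf import *
F=[]
for i in range(6):
    s=camera("side");F.append(sense()["contact_force"])
print(np.mean(F,0).round(2));st()
E
```

```text
clock: 23.28
eef_pos: [0.5384, -0.3029, 0.0406]
ee_rot: [0.205, 0.979, -0.001, 0.002]
contact_force: [-1.0, 0.3, 7.7]
gripper_width: -0.0003
[-1.07  1.24  8.2 ]
t 23.57 pos [ 0.5384 -0.3029  0.0406] F [-0.53  1.57  8.45] w 0.0003
```

```bash
python3 -m inch '[{"tx":0.0,"ty":0.0,"tz":0.0005,"yaw":0.0,"gripper":1.0},{"tx":0.0,"ty":0.0,"tz":0.0,"yaw":0.0,"gripper":1.0},{"tx":0.0,"ty":0.0,"tz":0.0,"yaw":0.0,"gripper":1.0},{"tx":0.0,"ty":0.0,"tz":0.0,"yaw":0.0,"gripper":1.0}]'
python3 - <<'E'
from wf import *
F=[]
for i in range(6):
    s=camera("side");F.append(sense()["contact_force"])
m=np.mean(F,0);print(m.round(2));st()
if 9<m[2]<11.5: print(job_done())
E
```

```text
clock: 24.08
eef_pos: [0.5384, -0.303, 0.0406]
ee_rot: [0.205, 0.979, -0.001, 0.001]
contact_force: [-2.1, 2.0, 9.8]
gripper_width: 0.0001
[-1.93  1.62 10.59]
t 24.38 pos [ 0.5384 -0.303   0.0405] F [-1.54  1.41 10.22] w 0.0001
the job is handed in; nothing more can be done
None
```

The wedge is jammed under the front right foot, the table no longer rocks, and I handed the job in at 24.4 s while still pressing that land with about 10.6 N.

- **Feeling the rock:** I pressed the front right land first. It went down about 4.6 mm before the foot met the bench, with up to about 9 N sideways and 27 N down at the end. Camera fits put any table shift from that at about 1 mm or less.
- **Placing the wedge:** I nudged the wedge about 5 mm sideways into line, then pushed it by the heel until it jammed at about 4.6 N. Just before it went under the foot it was about 1.6 mm off centre and about 0.01 rad out of square. The lands did not measurably move in the picture during the push.
- **Last check:** On the final press, z changed about 0.2 mm between 4 and 11 N, with the land top at about 40.6 mm (41 mm when level). The sideways force was about 2.5 N, and the casting was still in place.

**Disagreements:**
- The wedge went about 7 mm farther in than the 4.6 mm rock implied, so the true gap is probably nearer 5.5 mm.
- Some table fits from the side camera were thrown off by the arm covering or shading the lands; I ignored those.

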